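# Stand the fallen bottle and jar up on the ware board

### The job

The plastic water bottle and the red pigment jar have been knocked over on the bench. Stand both of them upright on their own feet, wholly on the wooden ware board where the small black glaze jar stands, without dropping or throwing them, and leave everything else standing where it is.

Things in the scene. Friction and masses are not known exactly. Their poses are not given: they have to be found in the camera images.
- water_bottle: closed pale clear plastic water bottle, lying on its side at the start, loose, about 0.25 kg, 215 mm tall; origin at the centre of its flat foot (26 mm radius), z along its axis to the cap. Body of rounded-square section, 58 mm across the flats (its own x and y) up to 130 mm from the foot, then tapering to a neck and cap 31 mm in diameter; it lies on a flat, its own -y down
- pigment_jar: red plastic pigment jar with a red lid (the lid is tight and does not come off), lying on its side at the start, loose, about 0.2 kg; origin at the centre of its foot, z along its axis towards the lid; 104 mm tall. Round body 68 mm in diameter up to 80 mm, lid 62 mm in diameter from 88 to 100 mm. Flat foot of about 32 mm radius
- ware_board: light wooden board on two low battens, fixed to the bench; 260 mm along its x, 150 mm along its y, its flat top 20 mm above its origin; origin at the centre of its underside, on the bench, z up. A tiled wall stands along its -y side, at about y = -0.42 in the world
- glaze_jar: small black glaze jar, 49 mm in diameter, 64 mm tall, standing on the ware board near the board's -y edge, anywhere along it; loose, to be left alone; origin at the centre of its underside, z up its axis
- paint_tin: paint tin with dark drips, 101 mm in diameter, 134 mm tall, at the back left of the bench (a window sill and wall rise behind the bench from about x = 0.75); loose, to be left alone; origin at the centre of its underside, z up its axis
- slip_beaker: pale grey beaker, 70 mm in diameter, 78 mm tall, at the back of the bench; loose, to be left alone; origin at the centre of its underside, z up its axis
- pigment_bowl: white bowl, 102 mm in diameter, 53 mm tall, with a stirring stick fixed in it that leans out to 118 mm high, its top about 45 mm along -x and 30 mm along -y from the origin; the bowl's centre lies about 18 mm along +x from its origin, which is on its underside, z up; loose, at the back left of the bench, to be left alone
- slip_trailer: red rubber bulb with a white nozzle upwards, the bulb 54 mm in diameter and 60 mm high, the nozzle 16 mm in diameter, 100 mm tall in all, at the back of the bench; loose, to be left alone; origin at the centre of its underside, z up its axis

How it is judged:
At the end, for the whole second after the job is handed in: The bottle and the jar both stand upright (within 5 degrees) on top of the ware board, their feet wholly within its edges (to about 3 mm), at rest and released (angle between each of water_bottle, pigment_jar's own z axis and vertical below 0.09 rad and linear speed of each of water_bottle, pigment_jar below 0.02 m/s and angular speed of each of water_bottle, pigment_jar below 0.2 rad/s and contact force between each of water_bottle, pigment_jar and the fingers below 0.05 N and z of water_bottle in the frame of ware_board between 0.015 and 0.026 m and x of water_bottle in the frame of ware_board between -0.105 and 0.105 m and y of water_bottle in the frame of ware_board between -0.05 and 0.05 m and z of pigment_jar in the frame of ware_board between 0.015 and 0.026 m and x of pigment_jar in the frame of ware_board between -0.1 and 0.1 m and y of pigment_jar in the frame of ware_board between -0.045 and 0.045 m); the robot touches nothing.
It fails at once if the glaze jar, paint tin, slip beaker, pigment bowl or slip trailer is pushed more than 30 mm from its place or tipped (distance of any of glaze_jar, paint_tin, slip_beaker, pigment_bowl, slip_trailer from where it was at the start of the episode above 0.03 m or angle between any of glaze_jar, paint_tin, slip_beaker, pigment_bowl, slip_trailer's own z axis and vertical above 0.35 rad).
It fails at once if the bottle or the jar is dropped or thrown (moves faster than 1.2 m/s) (linear speed of any of water_bottle, pigment_jar above 1.2 m/s).
It also fails if it takes over 67 s, if anything falls off the work surface, if the arm or the gripper's body presses on something with over 40 N, if the wrist force passes 120 N, or if a joint passes its speed limit or range.

### The arm

A 6-joint arm with a two-finger parallel gripper is mounted at the origin on the work surface; the furniture and walls round the work are solid. World frame = base frame: x ahead of the robot, y to its left, z up, the work surface at z = 0. Lengths are in m, angles in rad, forces in N, time in s.
With the tool pointing down it reaches from about 0.425 to 1.125 m from the base axis. Payload 14.9 kg.
Tool frame: the origin (TCP) lies on the centre line of the jaws, within the pads' length; the fingertips stand 11 mm ahead of it and the grasp point (between the pads) lies 8 mm behind it; x points along the fingers, y is the direction in which the jaws open and shut, and the axes are right-handed (so a half turn about x gives the same grasp; the last joint's range is limited). The gripper opens to 91 mm and grips with 3 to 60 N. Pads are 32 mm wide; open, the fingers measure 118 mm over their backs; the gripper's body (76 mm by 178 mm) begins 60 mm behind the grasp point.
Start: joints at [1.175, 0.379, 1.734, -0, 1.028, -0.033], TCP at [0.248, 0.654, 0.199] pointing down, gripper open.
Joint ranges: [-2.77, 2.77], [-0.74, 2.19], [0, 2.66], [-1.06, 4.2], [0.31, 2.87], [-3.08, 3.08]. Speed limits (rad/s): [1.89, 1.89, 2.39, 3.14, 3.14, 3.14].

### API

Orientations are given as [roll, pitch, yaw] about the fixed x, y, z axes, in that order (R = Rz(yaw) Ry(pitch) Rx(roll)).
In Python, from bench import bot gives the robot as it stands. The module is installed in compiled form; this text tells all that it offers. Calls block until the motion is done:
- bot.move_to(position, orientation): joint-space move of the TCP to a pose.
- bot.movel(position, rot=None, rate=0.15, force_limit=None): straight line of the TCP; rot=None keeps the orientation; rate is the mean speed in m/s. With force_limit (N) it stops when the force on the tool has changed by that much, and returns True; else False.
- bot.set_joints(angles): joint-space move.
- bot.set_gripper(opening, squeeze=None): opening from 0.0 (shut) to 1.0 (fully open); squeeze is the grip in N (None keeps the last); returns when the fingers have stopped.
- bot.dwell(seconds).
- bot.ik(position, orientation): joint angles nearest the present ones, or None.
- bot.state(): the state.
- bot.snapshot(name): name is "side" or "top" or "wrist"; returns a dict with "frame" (384x512x3 uint8, red, green, blue), "fovy" (degrees; the focal length in pixels is half the picture's height over the tangent of half this angle, whatever the lens; pixels are square), "cx", "cy" (the principal point, pixels), "R" (3x3) and "t" (3): a world point X has camera coordinates R X + t. Camera axes: x right, y down, z forward; pixel columns grow to the right and rows downward; lengths in m; the calibration is good to about 2 mm. The wrist camera is an equidistant fisheye: a pixel r from the principal point sees the ray r / f radians off the axis. A picture is of the moment at which its call begins. There is no depth.
A pose or a line that the arm cannot do raises bot.Unreachable and nothing moves.
- bot.finish_job(): hands the job in, once; it reports no verdict.
The state is a dict: "t": time; "q": joint angles; "qd": joint speeds; "joint_torque": joint torques, N m; "eef_pos": TCP position; "orientation": TCP orientation; "ft_force": force on the tool from outside, world axes, zero at the start; "torque": the same for the moment, N m; "width": opening from 0.0 (shut) to 1.0 (fully open).
Only numpy, scipy, OpenCV 4.12 (cv2) and the standard library are available. Lean on these libraries where they do the work, as an engineer would, in place of code of your own. Each camera call takes 0.05 s, during which the arm holds its last target. There are 200 camera calls.

## Working session

There is one attempt and no reset: what is moved stays moved. The work goes in short steps, each a Python script; the robot and the scene stay as the last script left them, time stands still between calls to the robot, and variables do not carry over. Pictures are saved under pics/ and viewed, about 8 in all and at most 12, crops included, and the job is handed in when it is done.

```bash
mkdir -p pics; cat > h.py <<'E'
import numpy as np, cv2
from bench import bot
def snap(n,fn):
    s=bot.snapshot(n); cv2.imwrite(f'pics/{fn}.png',s['frame'][:,:,::-1]); np.savez(f'pics/{fn}.npz',**{k:np.array(v) for k,v in s.items()}); return s
def load(fn):
    return dict(np.load(f'pics/{fn}.npz'))
def ray(s,u,v,fish=False):
    f=s['frame'].shape[0]/2/np.tan(np.radians(float(s['fovy']))/2)
    a=np.array([u-float(s['cx']),v-float(s['cy'])])/f
    if fish:
        r=np.hypot(*a); d=np.array([*(a/max(r,1e-9)*np.sin(r)),np.cos(r)])
    else: d=np.array([*a,1.])
    R=np.array(s['R']);t=np.array(s['t'])
    return -R.T@t, R.T@d
def onz(s,u,v,z,fish=False):
    o,d=ray(s,u,v,fish); return o+d*(z-o[2])/d[2]
def proj(s,X):
    f=s['frame'].shape[0]/2/np.tan(np.radians(float(s['fovy']))/2)
    c=np.array(s['R'])@X+np.array(s['t']); return c[:2]/c[2]*f+[float(s['cx']),float(s['cy'])]
E
python3 - <<'E'
from h import *
a=snap('top','top0');b=snap('side','side0');c=snap('wrist','wr0')
for s in(a,b,c): print(s['fovy'],s['cx'],s['cy'],-np.array(s['R']).T@s['t'],np.round(s['R'],2).tolist())
big=cv2.resize(a['frame'][:,:,::-1],(800,600));cv2.imwrite('pics/t.png',big)
cv2.imwrite('pics/s.png',cv2.resize(b['frame'][:,:,::-1],(800,600)))
print(bot.state())
E
```

```text
43.2521283707412 257.44622918832266 183.79149450398526 [0.29296942 0.02198529 1.15971843] [[-0.01, -1.0, 0.01], [-0.99, 0.01, -0.17], [0.17, -0.01, -0.99]]
52.57290600955642 262.06915851729013 188.2360461254386 [0.58541279 0.57209955 1.03557218] [[-0.98, 0.2, -0.0], [0.18, 0.83, -0.52], [-0.1, -0.51, -0.85]]
65.70646984690485 258.35314464275746 195.87910899252196 [0.18421742 0.67739993 0.38384132] [[0.35, 0.94, -0.0], [0.91, -0.34, 0.25], [0.23, -0.09, -0.97]]
{'t': 0.15, 'q': array([ 1.17472667e+00,  3.79337972e-01,  1.73462230e+00, -1.04112873e-05,
        1.02848386e+00, -3.33090704e-02]), 'qd': array([-0.00148681, -0.00186962, -0.00140081,  0.00057283,  0.00011166,
       -0.00150921]), 'joint_torque': array([-6.84833085e-04, -7.64098191e+01, -4.34660125e+01,  6.50625327e-02,
        4.10105847e-02, -6.71141436e-06]), 'eef_pos': array([0.24829694, 0.65416139, 0.19881611]), 'orientation': array([-1.59363817,  1.56994481, -1.95639338]), 'ft_force': array([ 0.53239469, -0.17388742, -0.02806377]), 'torque': array([ 0.05249172,  0.01305698, -0.05438103]), 'width': 0.9989008896237642}
```

View pics/t.png

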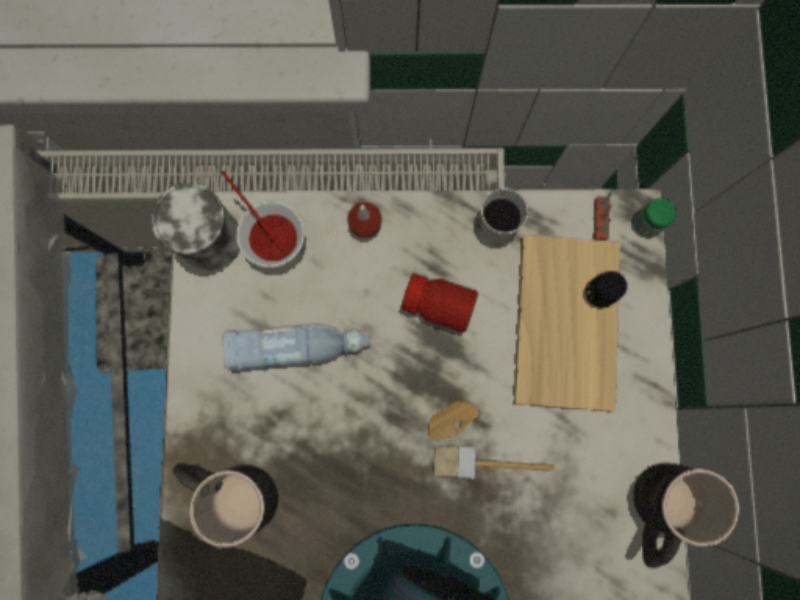

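View pics/s.png

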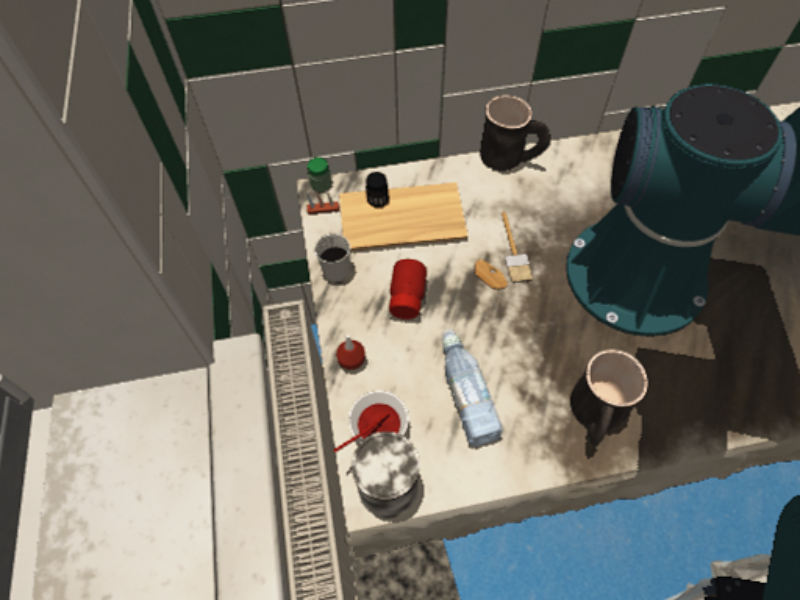

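The top view (800x600) shows these positions:
- **Bottle:** foot at about (225,350), cap at (368,341).
- **Jar:** lid on the left at about (405,293), foot on the right at about (472,310).
- **Board:** corners at about (523,237), (620,240), (614,410) and (515,404).
- **Glaze jar:** about (605,290).

The side view agrees with this. Next I measure them.

```bash
python3 - <<'E'
from h import *
s=load('top0');k=.64
for n,u,v,z in [('foot',225,351,.055),('cap',369,341,.029),('mid',285,346,.058),('b1',523,237,.02),('b2',620,240,.02),('b3',614,410,.02),('b4',515,404,.02),('beaker',502,208,.078),('trailerbulb',365,220,.03),('bowl',270,236,.05),('tin',188,218,.134)]:
    print(n,np.round(onz(s,u*k,v*k,z),3))
def red(s,lo,hi):
    h=cv2.cvtColor(s['frame'],cv2.COLOR_RGB2HSV); m=((h[...,0]<8)|(h[...,0]>172))&(h[...,1]>150)&(h[...,2]>50)
    m=m.astype(np.uint8); mm=np.zeros_like(m); (x0,y0),(x1,y1)=lo,hi; mm[y0:y1,x0:x1]=m[y0:y1,x0:x1]; return mm
m=red(s,(250,165),(312,220)); c=max(cv2.findContours(m,0,2)[0],key=cv2.contourArea)
r=cv2.minAreaRect(c); print('jar px',r); bp=cv2.boxPoints(r); print(np.round([onz(s,*p,.034) for p in bp],3).tolist()); print('jar c',onz(s,*r[0],.034))
# glaze: dark mask
g=cv2.cvtColor(s['frame'],cv2.COLOR_RGB2GRAY)[165:205,365:410]; m=(g<45).astype(np.uint8)
c=max(cv2.findContours(m,0,2)[0],key=cv2.contourArea)+[365,165]; print('glaze',cv2.boundingRect(c),cv2.fitEllipse(c))
b=cv2.boundingRect(c)
for z in(.02,.084): print(z,np.round([onz(s,*p,z) for p in [(b[0],b[1]+b[3]),(b[0]+b[2],b[1])]],3).tolist())
s2=load('side0')
# crosscheck
for n,u,v,z in [('cap',448,338,.029),('foot',486,438,.029),('jarlid',405,308,.034),('jarfoot',410,266,.034),('glazebot',377,204,.02),('b4',466,238,.02),('b1',350,247,.02),('b2',340,190,.02),('b3',458,183,.02)]: print(n,np.round(onz(s2,u*k,v*k,z),3))
E
```

```text
foot [0.391 0.272 0.055]
cap [0.406 0.063 0.029]
mid [0.397 0.184 0.058]
b1 [ 0.567 -0.175  0.02 ]
b2 [ 0.561 -0.326  0.02 ]
b3 [ 0.301 -0.302  0.02 ]
b4 [ 0.311 -0.155  0.02 ]
beaker [ 0.597 -0.136  0.078]
trailerbulb [0.593 0.069 0.03 ]
bowl [0.564 0.211 0.05 ]
tin [0.57  0.311 0.134]
jar px ((280.2500305175781, 192.75001525878906), (43.323204040527344, 27.195587158203125), 18.434947967529297)
[[0.451, 0.017, 0.034], [0.513, -0.004, 0.034], [0.479, -0.1, 0.034], [0.418, -0.079, 0.034]]
jar c [ 0.46509202 -0.0412844   0.034     ]
glaze (375, 174, 26, 23) ((387.3267517089844, 184.93275451660156), (18.997549057006836, 26.408248901367188), 60.47770309448242)
0.02 [[0.455, -0.268, 0.02], [0.511, -0.333, 0.02]]
0.084 [[0.446, -0.251, 0.084], [0.499, -0.313, 0.084]]
cap [0.412 0.077 0.029]
foot [0.394 0.275 0.029]
jarlid [0.478 0.    0.034]
jarfoot [ 0.449 -0.092  0.034]
glazebot [ 0.484 -0.274  0.02 ]
b4 [ 0.319 -0.147  0.02 ]
b1 [ 0.558 -0.173  0.02 ]
b2 [ 0.556 -0.33   0.02 ]
b3 [ 0.298 -0.296  0.02 ]
```

```bash
cat >> h.py <<'E'
from scipy.spatial.transform import Rotation as Ro
U=np.array([0,0,1.])
def rpy(M): return Ro.from_matrix(M).as_euler('xyz')
def pickR(b,al,sg):
    b=np.array([b[0],b[1],0.]);b/=np.linalg.norm(b)
    d=-np.cos(al)*U-np.sin(al)*b; y=sg*np.cross(b,U)
    return np.c_[d,y,np.cross(d,y)]
def placeR(yaw,al,sg):
    h=np.array([np.cos(yaw),np.sin(yaw),0]); d=np.cos(al)*h-np.sin(al)*U
    y=sg*np.cross(U,-h)   # b->U, U->-h
    return np.c_[d,y,np.cross(d,y)]
def tcp(g,R): return np.array(g)+.008*R[:,0]
BC=np.array([.435,-.2395]);BY=-.085
def board(x,y): c,s=np.cos(BY),np.sin(BY); return BC+[c*x-s*y,s*x+c*y]
bf=np.array([.391,.272]);bc=np.array([.408,.063]);bb=(bc-bf)/np.linalg.norm(bc-bf)
jf=np.array([.4485,-.0895]);jl=np.array([.482,.0065]);jb=(jl-jf)/np.linalg.norm(jl-jf)
E
python3 - <<'E'
from h import *
def ok(g,R): 
    q=bot.ik(tcp(g,R),rpy(R)); return q
bp=board(.06,.035);jp=board(-.065,0);print(bp,jp)
for nm,f,b,sd,zz,P in(('bottle',bf,bb,.085,.031,bp),('jar',jf,jb,.05,.036,jp)):
  for al in np.radians([0,15,30,45]):
   for sg in(1,-1):
    R=pickR(b,al,sg); g=[*(f+b*sd),zz]; q0=ok(g,R); q1=ok([g[0],g[1],.25],R)
    row=[]
    for yd in range(-100,61,20):
      R2=placeR(np.radians(yd),al,sg); g2=[*P,.021+sd]; 
      a=ok(g2,R2);c=ok([P[0],P[1],.25],R2)
      row.append((yd,a is not None,c is not None))
    print(nm,round(np.degrees(al)),sg,None if q0 is None else np.round(q0,2),q1 is not None,[r[0] for r in row if r[1] and r[2]])
E
```

```text
[ 0.4977548  -0.20972022] [ 0.37023467 -0.23398165]
bottle 0 1 [ 0.39  0.3   2.3  -0.    0.54 -2.84] True [-40, -20, 0, 20, 40, 60]
bottle 0 -1 [ 0.39  0.3   2.3  -0.    0.54  0.31] True [-40, -20, 0, 20, 40, 60]
bottle 15 1 [0.22 0.3  2.34 0.53 0.53 2.82] False [-40, -20, 0, 20, 40, 60]
bottle 15 -1 [ 0.22  0.3   2.34  0.53  0.53 -0.32] True [-40, -20, 0, 20, 40, 60]
bottle 30 1 [0.07 0.36 2.35 0.93 0.67 2.32] True [-40, -20, 0, 20, 40, 60]
bottle 30 -1 [ 0.07  0.36  2.35  0.93  0.67 -0.82] True [-40, -20, 0, 20, 40, 60]
bottle 45 1 [-0.07  0.47  2.33  1.12  0.89  2.01] True [-100, 0, 20, 40, 60]
bottle 45 -1 [-0.07  0.47  2.33  1.12  0.89 -1.13] True [-100, 20, 40, 60]
jar 0 1 [-0.14  0.32  2.25 -0.    0.57  0.2 ] True [0, 20, 40, 60]
jar 0 -1 [-0.14  0.32  2.25 -0.    0.57 -2.95] True [0, 20, 40, 60]
jar 15 1 [ 0.    0.37  2.2  -0.39  0.7   0.66] True [0, 20, 40, 60]
jar 15 -1 [ 0.    0.37  2.2  -0.39  0.7  -2.49] True [0, 20, 40, 60]
jar 30 1 [ 0.13  0.45  2.15 -0.61  0.89  0.94] True [0, 20, 40, 60]
jar 30 -1 [ 0.13  0.45  2.15 -0.61  0.89 -2.21] True [0, 20, 40, 60]
jar 45 1 [ 0.22  0.57  2.08 -0.74  1.11  1.1 ] True [-20, 0, 20, 40, 60]
jar 45 -1 [ 0.22  0.57  2.08 -0.74  1.11 -2.04] True [-20, 0, 20, 40, 60]<stdin>:8: UserWarning: Gimbal lock detected. Setting third angle to zero since it is not possible to uniquely determine all angles.
```

```bash
python3 - <<'E'
from h import *
R=pickR(bb,np.radians(30),-1); g=[*(bf+bb*.085),.031]
up=np.array(g)-.13*R[:,0]
bot.move_to(tcp(up,R),rpy(R)); st=bot.state(); print(st['t'],st['q'],st['eef_pos'])
s=snap('wrist','wr1'); print(-s['R'].T@s['t'])
im=cv2.resize(s['frame'][:,:,::-1],(800,600))
cv2.imwrite('pics/w1.png',im)
for sg in(-1,):
  for yd in range(-60,61,20):
    R2=placeR(np.radians(yd),np.radians(30),sg)
    for z in(.106,.25):
      q=bot.ik(tcp([*board(.06,.035),z],R2),rpy(R2)); print(yd,z,None if q is None else np.round(q,2))
E
```

```text
2.2 [-0.09063973  0.09300428  2.3367493   0.66297684  0.92754308 -0.63703362] [0.40314663 0.12687536 0.1368051 ]
[0.40638934 0.09287935 0.33169883]
-60 0.106 None
-60 0.25 None
-40 0.106 [-0.25  0.35  2.51  3.69  0.8   1.4 ]
-40 0.25 [-0.25 -0.09  2.51  4.12  0.47  0.88]
-20 0.106 [-0.52  0.34  2.54  2.94  0.79  1.63]
-20 0.25 [-0.52 -0.13  2.54  2.7   0.34  1.91]
0 0.106 [-0.75  0.36  2.48  2.23  0.84  1.84]
0 0.25 [-0.75 -0.07  2.48  1.81  0.65  2.41]
20 0.106 [-0.87  0.41  2.36  1.69  0.96  1.99]
20 0.25 [-0.87  0.06  2.36  1.44  0.96  2.43]
40 0.106 [-0.9   0.48  2.21  1.3   1.12  2.07]
40 0.25 [-0.9   0.18  2.21  1.18  1.21  2.38]
60 0.106 [-0.87  0.56  2.05  1.01  1.29  2.09]
60 0.25 [-0.87  0.3   2.05  0.96  1.43  2.31]
```

View pics/w1.png

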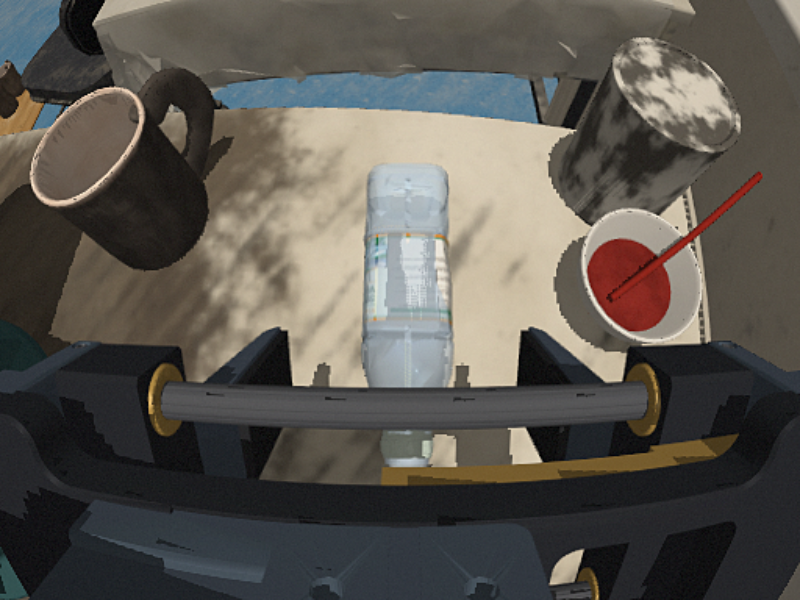

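The wrist view shows the bottle axis at column 408, midway between the jaws (290–520), and lying straight. I'll grasp it and lift.

```bash
python3 - <<'E'
from h import *
s=load('wr1'); print('foot edge',onz(s,408*.64,166*.64,.055,True))
AL=np.radians(30)
R=pickR(bb,AL,-1); g=np.array([*(bf+bb*.095),.032])
print(bot.movel(tcp(g-.03*R[:,0],R),rpy(R),rate=.15,force_limit=15), bot.movel(tcp(g,R),rpy(R),rate=.06,force_limit=12))
bot.set_gripper(0,30); st=bot.state(); print(st['t'],st['width'],st['eef_pos'],st['ft_force'])
bot.movel(tcp(g+[0,0,.2],R),rate=.15); st=bot.state(); print(st['t'],st['width'],st['q'],st['ft_force'])
for yd in(0,20,40):
    R2=placeR(np.radians(yd),AL,-1)
    for z in(.116,.24):
      q=bot.ik(tcp([*board(.06,.035),z],R2),rpy(R2)); print(yd,z,None if q is None else np.round(q,2))
E
```

```text
foot edge [0.39447375 0.27170018 0.055     ]
False False
4.2917 0.6275958195817642 [0.398607   0.18127576 0.02519714] [ 0.95147862 -0.65896551  4.06421525]
5.775 0.6336843100730423 [ 0.04086235 -0.08287077  2.30129052  0.61736133  1.04096593 -0.39102503] [ 0.0115275   0.13230224 -2.02503396]
0 0.116 [-0.75  0.33  2.49  2.21  0.83  1.87]
0 0.24 [-0.75 -0.04  2.49  1.85  0.66  2.36]
20 0.116 [-0.87  0.39  2.36  1.67  0.96  2.02]
20 0.24 [-0.87  0.08  2.37  1.45  0.96  2.4 ]
40 0.116 [-0.9   0.46  2.21  1.29  1.12  2.09]
40 0.24 [-0.9   0.2   2.21  1.18  1.21  2.36]
```

```bash
python3 - <<'E'
from h import *
AL=np.radians(30); R2=placeR(np.radians(20),AL,-1); p=board(.06,.035)
try:
    bot.movel(tcp([*p,.25],R2),rpy(R2),rate=.12); print('line ok')
except bot.Unreachable as e:
    print('unreach',e)
st=bot.state(); print(st['t'],st['width'],st['q'],st['eef_pos'],st['ft_force'])
s=snap('side','side1'); s2=snap('top','top1')
cv2.imwrite('pics/v1.png',np.hstack([cv2.resize(a['frame'][60:300,150:400,::-1] if i else a['frame'][60:300,130:380,::-1],None,fx=1.6,fy=1.6) for i,a in enumerate((s,s2))]))
E
```

```text
unreach the arm cannot follow that straight line within its joint ranges
5.775 0.6336843100730423 [ 0.04086235 -0.08287077  2.30129052  0.61736133  1.04096593 -0.39102503] [0.39790925 0.18125019 0.22426125] [ 0.0115275   0.13230224 -2.02503396]
```

View pics/v1.png

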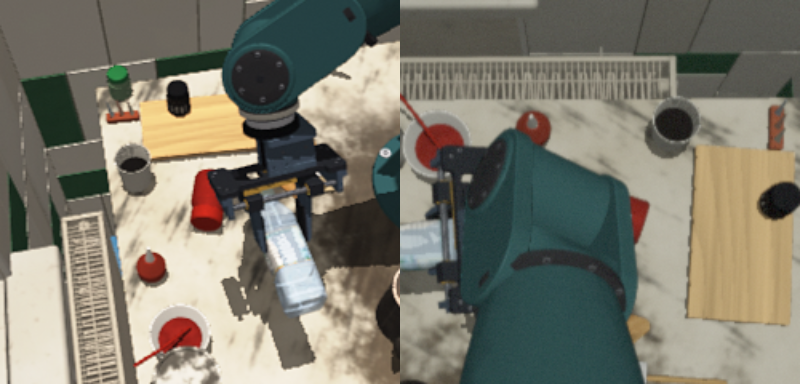

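```bash
python3 - <<'E'
from h import *
AL=np.radians(30); R2=placeR(np.radians(20),AL,-1); p=board(.06,.035)
q1=np.array(bot.ik(tcp([*p,.26],R2),rpy(R2))); q0=bot.state()['q']; print(q1)
for f in(.2,.4,.6,.8,1):
    bot.set_joints(list(q0+f*(q1-q0))); st=bot.state()
    M=Ro.from_euler('xyz',st['orientation']).as_matrix()
    axb=-np.sin(AL)*M[:,0]+np.cos(AL)*np.cross(M[:,0],M[:,1])*0
    print(st['t'],st['width'],st['eef_pos'],np.round(M[:,0],2),np.round(M[:,2],2))
    if st['eef_pos'][2]<.19: print('low');break
s=snap('side','side2')
cv2.imwrite('pics/v2.png',cv2.resize(s['frame'][40:280,130:380,::-1],None,fx=2,fy=2))
E
```

```text
[-0.87490066  0.03386925  2.35986695  1.41945385  0.96821476  2.45957073]
6.475 0.6304673715372944 [0.43762453 0.13262147 0.22799925] [ 0.1   0.59 -0.8 ] [-0.68 -0.55 -0.49]
7.075 0.6277024779175536 [0.47422731 0.06958888 0.23435074] [ 0.28  0.63 -0.73] [-0.96  0.17 -0.23]
7.675 0.6295119546352501 [ 0.50176914 -0.0095386   0.24165675] [ 0.48  0.59 -0.65] [-0.63  0.75  0.22]
8.275 0.6272583405227152 [ 0.51381959 -0.10287335  0.24919524] [ 0.67  0.48 -0.57] [0.02 0.76 0.65]
8.875 0.628497549021374 [ 0.50448678 -0.20617868  0.25599987] [ 0.81  0.3  -0.5 ] [0.47 0.18 0.87]
```

View pics/v2.png

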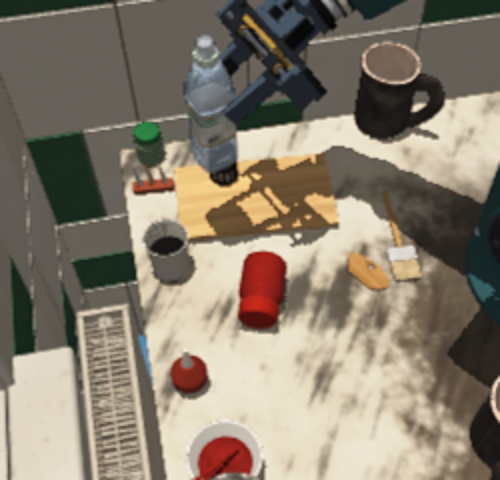

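```bash
python3 - <<'E'
from h import *
AL=np.radians(30); R2=placeR(np.radians(20),AL,-1); p=board(.06,.035)
bot.movel(tcp([*p,.132],R2),rpy(R2),rate=.12)
print(bot.movel(tcp([*p,.105],R2),rpy(R2),rate=.03,force_limit=4)); st=bot.state(); print(st['t'],st['eef_pos'],st['ft_force'])
bot.dwell(.2); bot.set_gripper(.8); bot.dwell(.3); st=bot.state(); print(st['t'],st['width'],st['eef_pos'],st['ft_force'])
s=snap('side','side3')
cv2.imwrite('pics/v3.png',cv2.resize(s['frame'][40:280,130:380,::-1],None,fx=2,fy=2))
E
```

```text
True
10.6583 [ 0.50435942 -0.206969    0.11630533] [-0.11798503  0.84226328  1.81906959]
11.6083 0.803018636196321 [ 0.50421556 -0.20721042  0.1165311 ] [-0.11028715 -0.98079378  0.1885454 ]
```

View pics/v3.png

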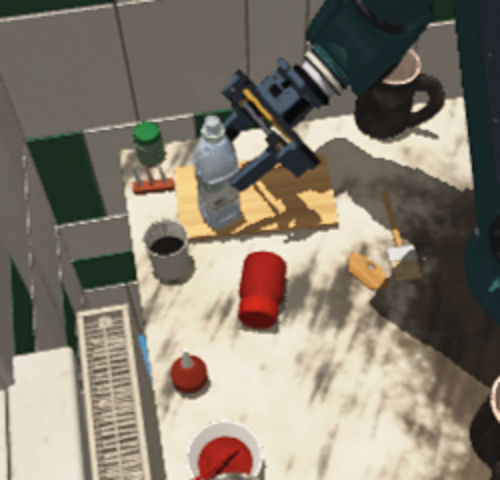

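```bash
python3 - <<'E'
from h import *
AL=np.radians(30); R2=placeR(np.radians(20),AL,-1)
e=np.array(bot.state()['eef_pos'])
bot.movel(e-.11*R2[:,0],rate=.12); 
e=np.array(bot.state()['eef_pos']); 
for z in(.36,.32,.28):
    try: bot.movel([e[0],e[1],z],rate=.2); print('up',z); break
    except bot.Unreachable: pass
st=bot.state(); print(st['t'],st['q'],st['eef_pos'])
g=np.array([*(jf+jb*.05),.036])
for sg in(1,-1):
  R=pickR(jb,AL,sg)
  for d in(0,.1,.2):
    q=bot.ik(tcp(g-d*R[:,0],R),rpy(R)); print(sg,d,None if q is None else np.round(q,2))
  for yd in(-20,0,20,40,60):
    Rq=placeR(np.radians(yd),AL,sg)
    for z in(.071,.25):
      q=bot.ik(tcp([*board(-.065,0),z],Rq),rpy(Rq)); print('  pl',sg,yd,z,None if q is None else np.round(q,2))
E
```

```text
up 0.36
13.8167 [-1.11561687 -0.21688819  2.34688152  1.15935373  1.22170142  2.68577072] [ 0.41469826 -0.23912699  0.35884142]
1 0 [ 0.13  0.45  2.15 -0.61  0.89  0.94]
1 0.1 [ 0.21  0.32  2.1  -0.51  1.07  0.87]
1 0.2 [ 0.28  0.23  2.01 -0.44  1.26  0.83]
  pl 1 -20 0.071 None
  pl 1 -20 0.25 None
  pl 1 0 0.071 [-1.14  0.45  2.58  1.93  1.   -1.45]
  pl 1 0 0.25 [-1.14 -0.21  2.6   1.47  0.92 -0.67]
  pl 1 20 0.071 [-1.2   0.48  2.44  1.46  1.06 -1.31]
  pl 1 20 0.25 [-1.2  -0.04  2.46  1.22  1.17 -0.77]
  pl 1 40 0.071 [-1.17  0.53  2.29  1.12  1.17 -1.23]
  pl 1 40 0.25 [-1.17  0.11  2.31  1.01  1.37 -0.86]
  pl 1 60 0.071 [-1.1   0.58  2.15  0.85  1.3  -1.21]
  pl 1 60 0.25 [-1.1   0.22  2.16  0.81  1.53 -0.96]
-1 0 [ 0.13  0.45  2.15 -0.61  0.89 -2.21]
-1 0.1 [ 0.21  0.32  2.1  -0.51  1.07 -2.27]
-1 0.2 [ 0.28  0.23  2.01 -0.44  1.26 -2.31]
  pl -1 -20 0.071 None
  pl -1 -20 0.25 None
  pl -1 0 0.071 [-1.14  0.45  2.58  1.93  1.    1.69]
  pl -1 0 0.25 [-1.14 -0.21  2.6   1.47  0.92  2.47]
  pl -1 20 0.071 [-1.2   0.48  2.44  1.46  1.06  1.83]
  pl -1 20 0.25 [-1.2  -0.04  2.46  1.22  1.17  2.37]
  pl -1 40 0.071 [-1.17  0.53  2.29  1.12  1.17  1.91]
  pl -1 40 0.25 [-1.17  0.11  2.31  1.01  1.37  2.28]
  pl -1 60 0.071 [-1.1   0.58  2.15  0.85  1.3   1.93]
  pl -1 60 0.25 [-1.1   0.22  2.16  0.81  1.53  2.19]
```

```bash
python3 - <<'E'
from h import *
AL=np.radians(30); R=pickR(jb,AL,1); g=np.array([*(jf+jb*.05),.036])
bot.set_gripper(1.0)
for dz in(.18,.12,.06):
    if bot.ik(tcp(g-.1*R[:,0]+[0,0,dz],R),rpy(R)) is not None: break
bot.move_to(tcp(g-.1*R[:,0]+[0,0,dz],R),rpy(R))
s2=snap('top','top2')
bot.movel(tcp(g-.11*R[:,0],R),rpy(R),rate=.2); st=bot.state(); print(dz,st['t'],st['q'],st['eef_pos'])
s=snap('wrist','wr2')
cv2.imwrite('pics/v4.png',np.hstack([cv2.resize(s['frame'][:,:,::-1],(400,300)),cv2.resize(s2['frame'][:,:,::-1],(400,300))]))
h=cv2.cvtColor(s['frame'],cv2.COLOR_RGB2HSV); m=(((h[...,0]<8)|(h[...,0]>172))&(h[...,1]>150)&(h[...,2]>50)).astype(np.uint8)
for c in sorted(cv2.findContours(m,0,2)[0],key=cv2.contourArea)[-2:]: print(cv2.contourArea(c),cv2.boundingRect(c),cv2.minAreaRect(c))
E
```

```text
0.18 17.2583 [ 0.21549051  0.30910025  2.0878444  -0.50038236  1.09254278  0.86412765] [0.48235636 0.00588381 0.1251912 ]
2998.0 (333, 10, 70, 67) ((366.8643798828125, 41.838375091552734), (69.09195709228516, 64.9569091796875), 42.87890625)
6565.0 (224, 131, 68, 115) ((257.5, 188.0), (114.0, 67.0), 90.0)
```

View pics/v4.png

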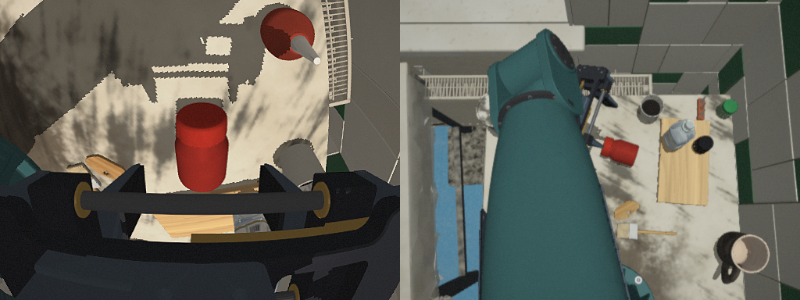

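```bash
python3 - <<'E'
from h import *
s=load('wr2'); print('lid end',onz(s,257,131,.06,True),'foot end',onz(s,257,246,.05,True), 'model',jl,jf)
AL=np.radians(30); R=pickR(jb,AL,1); g=np.array([*(jf+jb*.05),.036])
print(bot.movel(tcp(g-.03*R[:,0],R),rpy(R),rate=.15,force_limit=15), bot.movel(tcp(g,R),rpy(R),rate=.06,force_limit=12))
bot.set_gripper(0,30); st=bot.state(); print(st['t'],st['width']*91,st['eef_pos'],st['ft_force'])
bot.movel(tcp(g+[0,0,.2],R),rate=.15); st=bot.state(); print(st['t'],st['width']*91,st['q'],st['ft_force'])
R2=placeR(np.radians(10),AL,1); P=board(-.065,0)
for z in(.071,.1,.25):
  q=bot.ik(tcp([*P,z],R2),rpy(R2)); print(z,None if q is None else np.round(q,2))
E
```

```text
lid end [0.49345747 0.0370319  0.06      ] foot end [ 0.4410703  -0.11181831  0.05      ] model [0.482  0.0065] [ 0.4485 -0.0895]
False False
19.175 64.00761410577019 [ 0.46374675 -0.04604017  0.02915364] [ 0.33841453 -0.27755537  1.51190777]
20.6583 64.5328524787262 [ 0.12517317  0.10238249  2.1053324  -0.49521098  1.22911964  0.69969441] [-0.13226683 -0.3892863  -2.06283526]
0.071 [-1.19  0.46  2.51  1.68  1.02 -1.38]
0.1 [-1.19  0.36  2.53  1.63  1.01 -1.28]
0.25 [-1.19 -0.12  2.53  1.34  1.06 -0.72]
```

```bash
python3 - <<'E'
from h import *
AL=np.radians(30); R=pickR(jb,AL,1); g=np.array([*(jf+jb*.05),.036])
R2=placeR(np.radians(10),AL,1); P=board(-.065,0)
for z in(.4,.36,.34):
    q=bot.ik(tcp([*P,z],R2),rpy(R2)); 
    if q is not None: break
print(z,q)
for zz in(.42,.38,.35):
    try: bot.movel(tcp([g[0]-.03,g[1],zz],R),rate=.2); break
    except bot.Unreachable: print('no',zz)
q1=np.array(bot.ik(tcp([*P,z],R2),rpy(R2))); q0=bot.state()['q']; print(np.round(q0,2),np.round(q1,2))
for f in(.2,.4,.6,.8,1):
    bot.set_joints(list(q0+f*(q1-q0))); st=bot.state()
    M=Ro.from_euler('xyz',st['orientation']).as_matrix()
    print(st['t'],st['width']*91,st['eef_pos'],np.round(M[:,0],2),np.round(M[:,2],2))
    if st['eef_pos'][2]<.3: print('low');break
s=snap('side','side4')
cv2.imwrite('pics/v5.png',cv2.resize(s['frame'][0:240,130:380,::-1],None,fx=2,fy=2))
E
```

```text
0.4 [-1.18987857 -0.43132396  2.41600238  1.14307685  1.19870182 -0.27668674]
[ 0.13 -0.15  2.   -0.46  1.55  0.54] [-1.19 -0.43  2.42  1.14  1.2  -0.28]
22.2417 64.15818482719848 [ 0.38561973 -0.06844403  0.36143311] [-0.23 -0.11 -0.97] [-0.44 -0.87  0.21]
22.7417 64.41917360897628 [ 0.36767967 -0.07444457  0.33904693] [-0.09  0.23 -0.97] [-0.61 -0.78 -0.13]
23.2417 64.14587776384654 [ 0.37513767 -0.09403498  0.34079056] [ 0.22  0.42 -0.88] [-0.71 -0.56 -0.44]
23.7417 64.14500934960414 [ 0.38791287 -0.1461657   0.36219754] [ 0.57  0.4  -0.72] [-0.66 -0.29 -0.69]
24.2417 64.2647260825722 [ 0.37747263 -0.23194071  0.39595129] [ 0.85  0.15 -0.5 ] [-0.49 -0.09 -0.86]
```

View pics/v5.png

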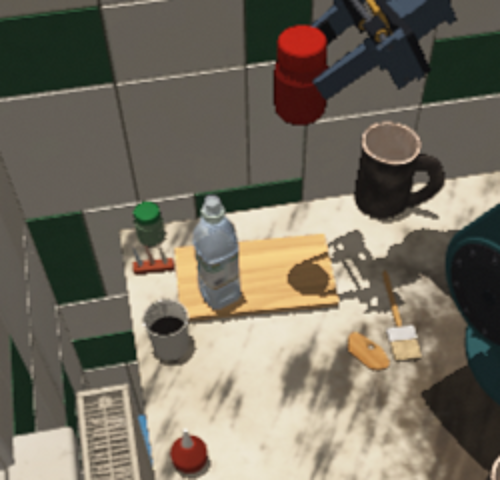

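```bash
python3 - <<'E'
from h import *
AL=np.radians(30); R2=placeR(np.radians(10),AL,1); P=board(-.065,0)
s=load('side4')
for sd in(.05,.07,.08): print(sd,np.round(proj(s,np.array([*P,.4-sd])),1))
print(bot.movel(tcp([*P,.13],R2),rpy(R2),rate=.15,force_limit=15))
print(bot.movel(tcp([*P,.068],R2),rpy(R2),rate=.03,force_limit=4)); st=bot.state(); print(st['t'],st['eef_pos'],st['ft_force'])
s=snap('side','side5')
cv2.imwrite('pics/v6.png',cv2.resize(s['frame'][60:260,170:370,::-1],None,fx=3,fy=3))
E
```

```text
0.05 [280.5  53.7]
0.07 [280.2  59.8]
0.08 [280.1  62.8]
False
True
28.025 [ 0.37718377 -0.23281253  0.06678457] [-2.70312185 -0.43316485  5.88061292]
```

View pics/v6.png

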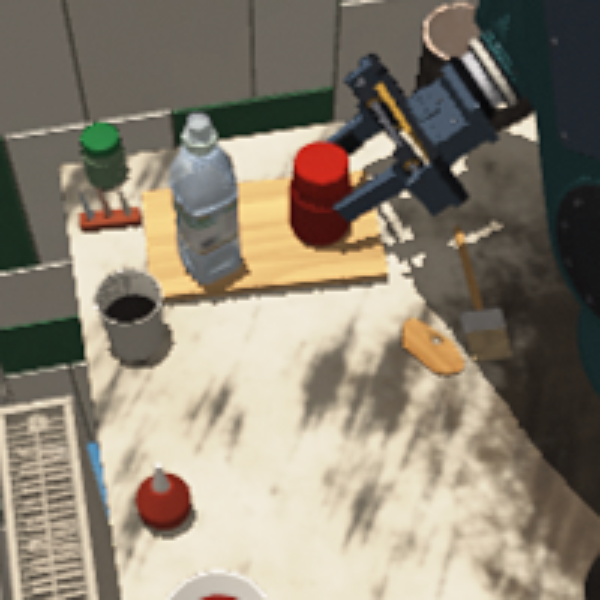

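Force contact came at the expected height (grasp z 0.071), and the jar sits upright on the board at about (320,205) in the crop. I'll release it, retreat and check.

```bash
python3 - <<'E'
from h import *
AL=np.radians(30); R2=placeR(np.radians(10),AL,1)
bot.set_gripper(.95); bot.dwell(.2)
e=np.array(bot.state()['eef_pos']); bot.movel(e-.05*R2[:,0],rate=.1)
e=np.array(bot.state()['eef_pos']); print(bot.movel([e[0],e[1],.36],rate=.15,force_limit=15))
q=np.array(bot.state()['q']); q[0]=1.17
st=bot.state(); print(st['t'],st['eef_pos'],st['ft_force'])
q[0]=.4; bot.set_joints(list(q)); bot.dwell(.5)
print(bot.state()['t'],bot.state()['eef_pos'])
s=snap('top','topf'); s2=snap('side','sidef')
h=cv2.cvtColor(s['frame'],cv2.COLOR_RGB2HSV)
m=(((h[...,0]<8)|(h[...,0]>172))&(h[...,1]>150)&(h[...,2]>50)).astype(np.uint8); m[:,:330]=0
for c in sorted(cv2.findContours(m,0,2)[0],key=cv2.contourArea)[-2:]:
    M=cv2.moments(c); print('red',cv2.contourArea(c),cv2.boundingRect(c)); (u,v),r=cv2.minEnclosingCircle(c)
a=cv2.resize(s['frame'][120:280,300:460,::-1],(400,400),interpolation=2); b=cv2.resize(s2['frame'][80:220,170:310,::-1],(400,400),interpolation=2)
cv2.imwrite('pics/v7.png',np.hstack([a,b]))
P=board(-.065,0);B=board(.06,.035)
print([np.round(proj(s,np.array([*P,z])),1) for z in(.02,.124)],[np.round(proj(s,np.array([*B,z])),1) for z in(.02,.235)])
print([np.round(proj(s2,np.array([*P,z])),1) for z in(.02,.124)],[np.round(proj(s2,np.array([*B,z])),1) for z in(.02,.235)])
E
```

```text
False
31.4 [ 0.33434818 -0.24011666  0.35937888] [-0.4380378  -0.42732276 -0.36076438]
34.3417 [0.18330873 0.36856876 0.35938607]
red 0.0 (382, 130, 1, 1)
red 793.0 (350, 216, 37, 31)
[array([362.5, 233. ]), array([373.3, 229.6])] [array([350. , 179.7]), array([371.5, 160.1])]
[array([276.8, 134.3]), array([277.7, 112.9])] [array([240.5, 146.2]), array([236.7,  99.2])]
```

View pics/v7.png

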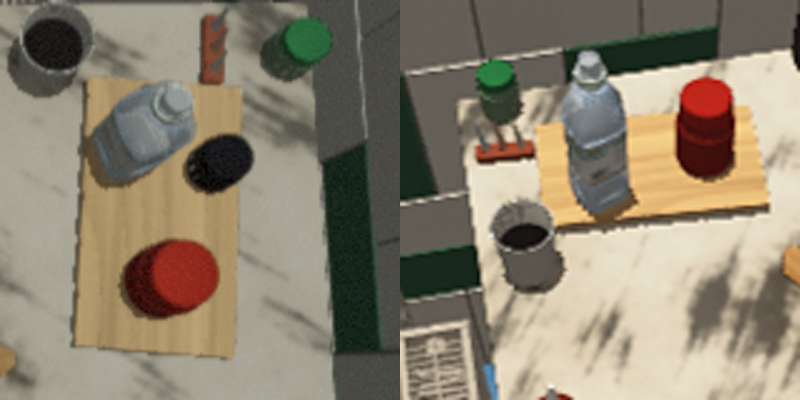

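```bash
python3 -c "
from bench import bot
bot.finish_job()"
```

```text
the job is handed in; nothing more can be done
```

The bottle and the jar are both standing upright on the ware board, and I handed the job in at about 34 s of robot time (limit 67 s). I gripped each one across its body, turned it upright in the air, lowered it until it touched the board, then let go and backed the arm away.

**Bottle:** its cap appears within about 2–3 px of where an upright bottle at its target spot should show, in both the top and side views. It should stand at about (0.06, 0.035) m in the board frame, inside the allowed range.

**Jar:** it touched down at the expected height and looks upright in the last pictures, at about (-0.065, 0) m in the board frame.

**Other things:** the glaze jar, slip beaker and board look in place in the last crops. Only the top of the slip trailer shows there, and I did not check it, the paint tin or the pigment bowl again at the end. The arm did not go near those three after the jar was picked up.

**Checks that disagreed:**
- A wrist-camera estimate of the jar's ends came out too long, about 158 mm against the true 104 mm. I did not use it.
- The jar's grip width read 64 mm against its 68 mm diameter.
- The bottle touched the board about 5 mm higher than predicted.

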